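# Pack the candle gift tray

## Task

Pack the gift tray with the four finished goods, each stood upright on the floor of its own bay: the lidded jar candle in the big square bay, the lidded candle tin in the shorter wide bay beside it, the closed carton of wax melts in the long narrow bay, and the amber bottle with the flat cap in the small square bay. Set them down gently, do not let them drop. Leave the jar and the tin that still wear their wooden pegs, the dropper bottle and the opened carton standing where they are.

Things in the scene. Friction and masses are not known exactly. Their poses are not given: they have to be found in the camera images.
- gift_tray: Plywood tray 162 x 170 mm, fixed, any yaw. Floor 6 thick; walls and partitions 6 thick, top edge 24 above the bench. Origin: centre of its underside. Bay centres (x, y) in its axes and clear size (x by y), mm: big square (-33, 37), 84 x 84; shorter wide bay beside it (-33, -45), 84 x 68; long narrow (45, 33), 60 x 92; small square (45, -49), 60 x 60.
- jar_candle: Finished jar candle: frosted white glass jar, diameter 60 mm, with a flat round wooden lid (diameter 61, its top 82 mm above the underside). About 0.26 kg. Its origin is the centre of its underside, z up. Loose, stands upright on the bench at the start, any yaw.
- tin_candle: Finished tin candle: round aluminium tin, diameter 49 mm, with its metal lid on (lid diameter 51, top at 42 mm, lid covers the upper 12 mm). About 0.09 kg. Its origin is the centre of its underside, z up. Loose, stands upright on the bench at the start, any yaw.
- melt_carton: Closed kraft cardboard carton of wax melts, flat closed top: 72 mm long (its x), 28 mm thick (its y), 54 mm high, stiff. About 0.08 kg. Its origin is the centre of its underside, z up. Loose, stands upright on the bench at the start, any yaw.
- amber_bottle: Finished amber glass bottle of room scent, diameter 34 mm up to 54 mm height, with a broad flat black screw cap (diameter 32, top at 82 mm) and a paper label. About 0.09 kg. Its origin is the centre of its underside, z up. Loose, stands upright on the bench at the start, any yaw.
- jar_pegged: Look-alike, not finished: the same frosted jar, diameter 60 mm, 70 mm high, without lid: wax in view, and a wooden clothes-peg 70 mm long (along its x) lying across the rim, its top at 79 mm. Its origin is the centre of its underside, z up. Loose, stands upright on the bench at the start, any yaw.
- tin_pegged: Look-alike, not finished: aluminium tin, diameter 50 mm, 38 mm high, without lid: wax in view, and a wooden clothes-peg 70 mm long (along its x) across the rim, its top at 47 mm. Its origin is the centre of its underside, z up. Loose, stands upright on the bench at the start, any yaw.
- dropper_bottle: Look-alike, the bench's own: the same amber bottle, diameter 34 mm, but with a narrow black collar (diameter 23) and a slender rubber dropper bulb (diameter 12, top at 106 mm) in place of the flat cap. Its origin is the centre of its underside, z up. Loose, stands upright on the bench at the start, any yaw.
- opened_carton: Look-alike, used: the same kraft carton, 72 x 28 x 54 mm, but open on top, one sees into it, and its lid flap stands up along one long side to 78 mm. Its origin is the centre of its underside, z up. Loose, stands upright on the bench at the start, any yaw.

How it is judged:
At the end, for the whole second after the job is handed in: The four finished goods each stand upright (within 0.12 rad) on the floor of their own bay (underside 3 to 10 mm above the tray's), anywhere free inside its walls, at rest; the four look-alikes still stand within 30 mm of where they began (x of jar_candle in the frame of gift_tray between -0.047 and -0.019 m and y of jar_candle in the frame of gift_tray between 0.023 and 0.051 m and z of jar_candle in the frame of gift_tray between 0.003 and 0.01 m and angle between each of jar_candle, tin_candle, melt_carton, amber_bottle, jar_pegged, tin_pegged, dropper_bottle, opened_carton's own z axis and vertical below 0.12 rad and linear speed of each of jar_candle, tin_candle, melt_carton, amber_bottle below 0.02 m/s and angular speed of each of jar_candle, tin_candle, melt_carton, amber_bottle below 0.2 rad/s and x of tin_candle in the frame of gift_tray between -0.052 and -0.014 m and y of tin_candle in the frame of gift_tray between -0.056 and -0.034 m and z of tin_candle in the frame of gift_tray between 0.003 and 0.01 m and x of melt_carton in the frame of gift_tray between 0.027 and 0.063 m and y of melt_carton in the frame of gift_tray between 0.015 and 0.051 m and z of melt_carton in the frame of gift_tray between 0.003 and 0.01 m and x of amber_bottle in the frame of gift_tray between 0.03 and 0.06 m and y of amber_bottle in the frame of gift_tray between -0.064 and -0.034 m and z of amber_bottle in the frame of gift_tray between 0.003 and 0.01 m and distance of each of jar_pegged, tin_pegged, dropper_bottle, opened_carton from where it was at the start of the episode below 0.03 m); the robot touches nothing.
It fails at once if a finished thing is let fall instead of being set down (faster than 0.7 m/s while out of the fingers) ((linear speed of jar_candle above 0.7 m/s and contact force between jar_candle and the fingers below 0.05 N) or (linear speed of tin_candle above 0.7 m/s and contact force between tin_candle and the fingers below 0.05 N) or (linear speed of melt_carton above 0.7 m/s and contact force between melt_carton and the fingers below 0.05 N) or (linear speed of amber_bottle above 0.7 m/s and contact force between amber_bottle and the fingers below 0.05 N)).
It fails at once if a look-alike is shifted by more than 30 mm or tipped ((distance of jar_pegged from where it was at the start of the episode above 0.03 m or angle between jar_pegged's own z axis and vertical above 0.35 rad) or (distance of tin_pegged from where it was at the start of the episode above 0.03 m or angle between tin_pegged's own z axis and vertical above 0.35 rad) or (distance of dropper_bottle from where it was at the start of the episode above 0.03 m or angle between dropper_bottle's own z axis and vertical above 0.35 rad) or (distance of opened_carton from where it was at the start of the episode above 0.03 m or angle between opened_carton's own z axis and vertical above 0.35 rad)).
It also fails if it takes over 112 s, if anything falls off the work surface, if the arm or the gripper's body presses on something with over 40 N, if the wrist force passes 120 N, or if a joint passes its speed limit or range.

## Robot

A 6-joint arm with a two-finger parallel gripper is mounted at the origin on the work surface. World frame = base frame: x ahead of the robot, y to its left, z up, the work surface at z = 0. Lengths are in m, angles in rad, forces in N, time in s.
With the tool pointing down it reaches from about 0.25 to 0.725 m from the base axis. Payload 4 kg.
Tool frame: the origin (TCP) lies on the mounting face of the last link; the fingertips stand 173 mm ahead of it and the grasp point (between the pads) lies 155 mm ahead of it; z points along the fingers, y is the line along which they close (so a half turn about z gives the same grasp; the last joint's range is limited). The gripper opens to 85 mm and grips with 20 to 120 N. Pads are 22 mm wide; open, the fingers measure 114 mm over their backs; the gripper's body (76 mm by 85 mm) begins 54 mm behind the grasp point. The pads swing forward as they close: fully open they stand 13 mm farther back than shut.
Start: joints at [-1.323, 0.241, 0.005, 1.335, 0, 1.571], TCP at [0.123, -0.485, 0.405] pointing down, gripper open.
Joint ranges: [-2.72, 2.72], [-1.05, 1.87], [-1.09, 1.28], [-1.99, 2.15], [-1.42, 1.44], [-3.14, 3.14]. Speed limits (rad/s): [2.79, 2.79, 3.14, 3.14, 3.14, 3.14].

## Interface

Orientations are given as a rotation vector (axis times angle).
In Python, from rig import arm, solver, eyes gives the robot as it stands. The module is installed in compiled form; this text tells all that it offers. Calls block until the motion is done:
- arm.move_pose(position, orientation): joint-space move of the TCP to a pose.
- arm.move_straight(position, ori=None, vel=0.15, until_force=None): straight line of the TCP; ori=None keeps the orientation; vel is the mean speed in m/s. With until_force (N) it stops when the force on the tool has changed by that much, and returns True; else False.
- arm.movej(angles): joint-space move.
- arm.release() and arm.close(force=None): open the fingers fully, or close them until they stop; force is the grip in N (None keeps the last).
- arm.dwell(seconds).
- solver.inverse_kinematics(position, orientation): joint angles nearest the present ones, or None.
- arm.observe(): the state.
- eyes.read_camera(name): name is "scene" or "top" or "wrist"; returns the picture (480x640x3 uint8, red, green, blue); there is no depth.
- eyes.camera_info(name): a dict with "vfov" (degrees; the focal length in pixels is half the picture's height over the tangent of half this angle, whatever the lens; pixels are square), "cx", "cy" (the principal point, pixels), "world_from_camera" (4x4, takes a point from camera to world coordinates); the wrist camera has in their place "hand_eye" (4x4, takes a point from camera to tool coordinates, whose origin is the TCP and whose axes are the flange's). Camera axes: x right, y down, z forward; pixel columns grow to the right and rows downward; lengths in m; the calibration is good to about 2 mm. The wrist camera is an equidistant fisheye: a pixel r from the principal point sees the ray r / f radians off the axis. A picture is of the moment at which its call begins: read the wrist's pose just before it. camera_info takes no time and is no camera call.
A pose or a line that the arm cannot do raises arm.IKError and nothing moves.
- arm.finish_job(): hands the job in; it is judged then, once.
Trained networks look in the newest picture that a camera, given by its name, has taken for a name from the list of things; names that differ only in an ending like _2 or _b are one class to them, and where a whole thing is asked for, a point or a joint stands for the part that bears it (a point fixed in the world has none). Each returns a list of dicts, best first, with "score" (0 to 1); they miss things now and then, are a little off and sometimes report something else, mostly with a low value. They report only what shows in the picture. A call takes as long as a camera call.
- eyes.find_in(camera, thing): "location" ([column, row] in pixels, amid what is visible of it).
- eyes.pinpoint(camera, thing): "location" ([column, row] in pixels: a listed point, or the origin of a listed thing).
The state is a dict: "clock": time; "joint_positions": joint angles; "dq": joint speeds; "tau": joint torques, N m; "tool_pos": TCP position; "tcp_rot": TCP orientation; "force": force on the tool from outside, world axes, zero at the start; "wrist_torque": the same for the moment, N m; "opening": opening from 0.0 (shut) to 1.0 (fully open); "finger_force": force on a finger pad.
Only numpy, scipy, OpenCV 4.12 (cv2) and the standard library are available. Lean on these libraries where they do the work, as an engineer would, in place of code of your own. Each camera call takes 0.05 s, during which the arm holds its last target. There are 200 camera calls.

## Working session

There is one attempt and no reset: what is moved stays moved. The work goes in short steps, each a Python script; the robot and the scene stay as the last script left them, time stands still between calls to the robot, and variables do not carry over. Pictures are saved under pics/ and viewed, at most 14 in all, crops included, and the job is handed in when it is done.

```bash
mkdir -p pics
cat > h.py <<'E'
import numpy as np, cv2
from scipy.spatial.transform import Rotation as R
from rig import arm, solver, eyes
T=["gift_tray","jar_candle","tin_candle","melt_carton","amber_bottle","jar_pegged","tin_pegged","dropper_bottle","opened_carton"]
def ray(cam,px,pose=None):
    i=eyes.camera_info(cam); f=240/np.tan(np.radians(i["vfov"])/2)
    d=np.array([px[0]-i["cx"],px[1]-i["cy"]])/f
    if cam=="wrist":
        r=np.hypot(*d)+1e-12; v=np.r_[d/r*np.sin(r),np.cos(r)]
        M=np.eye(4); M[:3,3]=pose[0]; M[:3,:3]=R.from_rotvec(pose[1]).as_matrix(); M=M@np.array(i["hand_eye"])
    else: v=np.r_[d,1]; M=np.array(i["world_from_camera"])
    v=M[:3,:3]@v; return M[:3,3],v/np.linalg.norm(v)
def onz(r,z): o,v=r; return o+v*(z-o[2])/v[2]
def tri(rs):
    A=np.zeros((3,3));b=np.zeros(3)
    for o,v in rs: P=np.eye(3)-np.outer(v,v);A+=P;b+=P@o
    p=np.linalg.solve(A,b); return p,[np.linalg.norm((np.eye(3)-np.outer(v,v))@(p-o)) for o,v in rs]
def pose(): s=arm.observe(); return s["tool_pos"],s["tcp_rot"]
def snap(cam,name=None):
    p=pose(); im=eyes.read_camera(cam)
    if name: cv2.imwrite(f"pics/{name}.png",im[:,:,::-1])
    return p,im
E
python3 - <<'E'
from h import *
np.set_printoptions(precision=3,suppress=True)
for c in ("top","scene","wrist"):
    p,_=snap(c,c+"0"); i=eyes.camera_info(c); print(c,i["vfov"],i["cx"],i["cy"],np.array(i.get("world_from_camera",i.get("hand_eye"))).tolist())
    if c!="wrist":
        for t in T:
            for d in eyes.pinpoint(c,t)[:2]: print(t,np.round(d["location"]),round(d["score"],2),onz(ray(c,d["location"]),0))
print(arm.observe()["clock"])
E
```

```text
top 56.350910971109556 325.289431460089 231.1651624928333 [[0.005378108638175441, -0.9976051401564668, 0.06895694512427122, 0.43212393086783607], [-0.9999727883401848, -0.005017022493636129, 0.005408517768713742, 0.009969454549824605], [-0.005049606581915518, -0.06898415628747022, -0.997604975756774, 1.1168466942495139], [0.0, 0.0, 0.0, 1.0]]
gift_tray [323. 200.] 0.58 [0.588 0.022 0.   ]
jar_candle [182. 209.] 0.91 [0.564 0.375 0.   ]
tin_candle [172. 255.] 0.58 [0.449 0.398 0.   ]
tin_candle [183. 208.] 0.34 [0.566 0.373 0.   ]
melt_carton [238. 258.] 0.96 [0.442 0.233 0.   ]
amber_bottle [427. 203.] 0.75 [ 0.582 -0.24   0.   ]
amber_bottle [436. 265.] 0.72 [ 0.426 -0.26   0.   ]
jar_pegged [436. 266.] 0.6 [ 0.425 -0.259  0.   ]
tin_pegged [484. 263.] 0.78 [ 0.432 -0.377  0.   ]
dropper_bottle [241. 204.] 0.51 [0.577 0.228 0.   ]
scene 48.92451103948653 331.61178140833977 235.04839654131308 [[-0.2644960198931364, 0.7513261607049517, -0.6046080182242428, 1.2071708558013872], [0.9643772937089292, 0.20327898138870384, -0.16927519341064884, 0.19962696274445826], [-0.0042767790837439056
[... 393 characters left out ...]
243.] 0.72 [ 0.584 -0.247  0.   ]
jar_pegged [235. 191.] 0.69 [ 0.424 -0.258 -0.   ]
jar_pegged [212. 242.] 0.43 [ 0.582 -0.25   0.   ]
tin_pegged [191. 183.] 0.83 [ 0.426 -0.374  0.   ]
tin_pegged [213. 246.] 0.73 [ 0.593 -0.243  0.   ]
dropper_bottle [429. 288.] 0.67 [ 0.577  0.231 -0.   ]
opened_carton [155. 231.] 0.89 [ 0.587 -0.387  0.   ]
wrist 65.70646984690485 319.7201331721188 238.00387299882448 [[0.0004651606427661202, -0.9524362094411223, -0.3047376750108244, 0.07796690240507498], [0.999999390239765, 0.00013781899763605756, 0.001095685183725004, 0.0006997868844766941], [-0.001001571602215883, -0.3047379988635324, 0.952435692791369, 0.031111110033721523], [0.0, 0.0, 0.0, 1.0]]
1.05
```

View pics/top0.png

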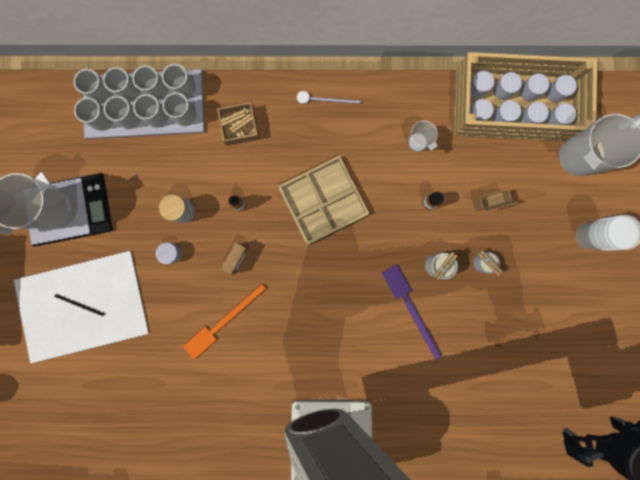

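View pics/scene0.png

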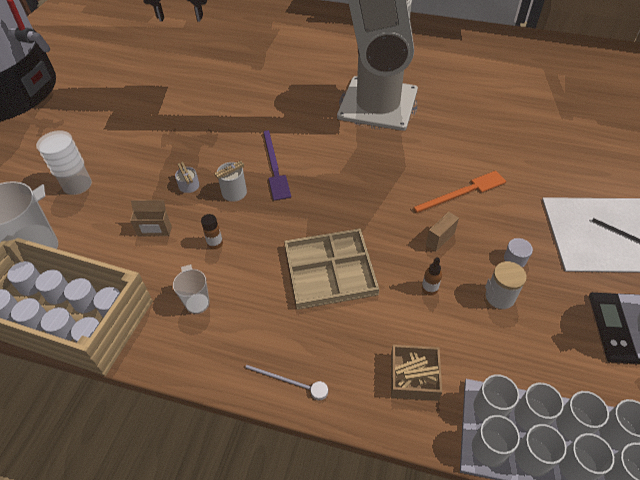

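The top view shows the lidded jar at (172,208), lidded tin at (168,253), closed carton at (235,258), dropper at (237,202) and tray at (324,200). It also shows the capped bottle at (433,200), opened carton at (495,200), pegged jar at (442,265) and pegged tin at (488,262). The scene view agrees. The network's doubtful hits (a jar as a tin, the bottle as a pegged jar) can be told apart by position. Next I'll take wrist views.

```bash
cat >> h.py <<'E'
def ori(yaw): return (R.from_euler("z",yaw)*R.from_euler("x",np.pi)).as_rotvec()
E
python3 - <<'E'
from h import *
import pickle
np.set_printoptions(precision=3,suppress=True)
m=R.from_rotvec(arm.observe()["tcp_rot"]).as_matrix(); print("tool x",m[:,0])
V={"R":(.52,-.22,.40),"T1":(.54,-.04,.40),"T2":(.56,.08,.40),"L1":(.48,.26,.40),"L2":(.50,.33,.38)}
for k,p in V.items():
    print(k,[ (y,solver.inverse_kinematics(p,ori(y))) for y in (0,np.pi)])
yaw=0
if all(solver.inverse_kinematics(p,ori(yaw)) is not None for p in V.values()):
    out={}
    for k,p in V.items():
        arm.move_pose(p,ori(yaw)); ps,im=snap("wrist","w_"+k); out[k]=(ps,im); print(k,arm.observe()["clock"],ps[0])
        names={"R":["amber_bottle"],"T1":["gift_tray"],"T2":["gift_tray"],"L1":T[1:4],"L2":T[1:4]}[k]
        for t in names:
            for d in eyes.pinpoint("wrist",t)[:2]: print(t,np.round(d["location"]),round(d["score"],2),onz(ray("wrist",d["location"],ps),0))
    pickle.dump(out,open("views.pkl","wb"))
E
```

```text
tool x [0.969 0.245 0.   ]
R [(0, array([-0.4  ,  0.372,  0.175,  1.374,  0.   ,  2.741])), (3.141592653589793, array([-0.4  ,  0.372,  0.175,  1.374,  0.   , -0.4  ]))]
T1 [(0, array([-0.074,  0.325,  0.108,  1.353,  0.   ,  3.068])), (3.141592653589793, array([-0.074,  0.325,  0.108,  1.353,  0.   , -0.074]))]
T2 [(0, array([ 0.142,  0.374,  0.178,  1.375,  0.   , -3.   ])), (3.141592653589793, array([0.142, 0.374, 0.178, 1.375, 0.   , 0.142]))]
L1 [(0, array([ 0.496,  0.334,  0.12 ,  1.357,  0.   , -2.645])), (3.141592653589793, array([0.496, 0.334, 0.12 , 1.357, 0.   , 0.496]))]
L2 [(0, array([ 0.583,  0.45 ,  0.241,  1.362,  0.   , -2.558])), (3.141592653589793, array([0.583, 0.45 , 0.241, 1.362, 0.   , 0.583]))]
R 2.8417 [ 0.52  -0.221  0.4  ]
amber_bottle [344. 141.] 0.62 [ 0.58  -0.246  0.   ]
T1 3.6917 [ 0.54  -0.041  0.4  ]
gift_tray [258. 156.] 0.82 [0.586 0.019 0.   ]
T2 8.7667 [0.56 0.08 0.4 ]
gift_tray [381. 179.] 0.64 [0.582 0.017 0.   ]
L1 9.675 [0.48 0.26 0.4 ]
jar_candle [206. 127.] 0.78 [0.558 0.373 0.   ]
tin_candle [192. 230.] 0.68 [0.45  0.395 0.   ]
L2 10.275 [0.501 0.33  0.379]
jar_candle [272. 145.] 0.68 [0.558 0.373 0.   ]
tin_candle [249. 254.] 0.95 [ 0.45  0.4  -0.  ]
melt_carton [410. 265.] 0.96 [0.437 0.236 0.   ]
```

View pics/w_T1.png

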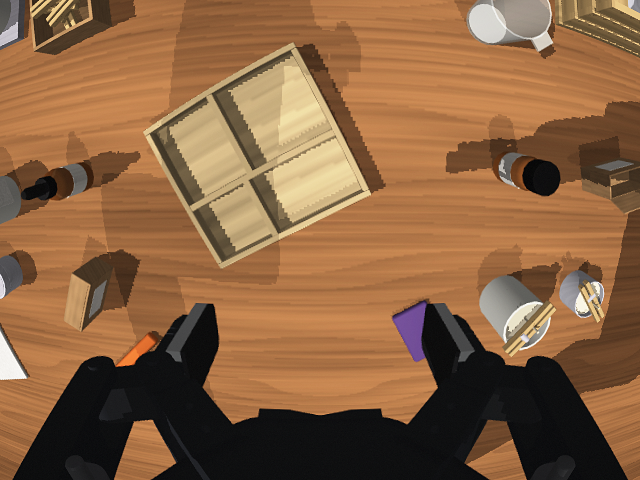

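View pics/w_L2.png

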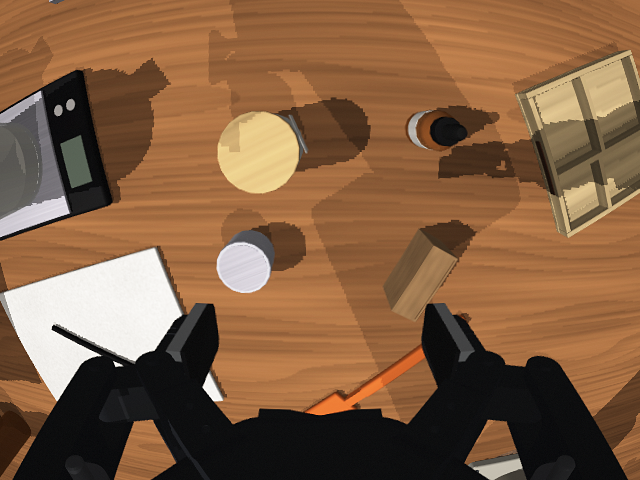

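View pics/w_T2.png

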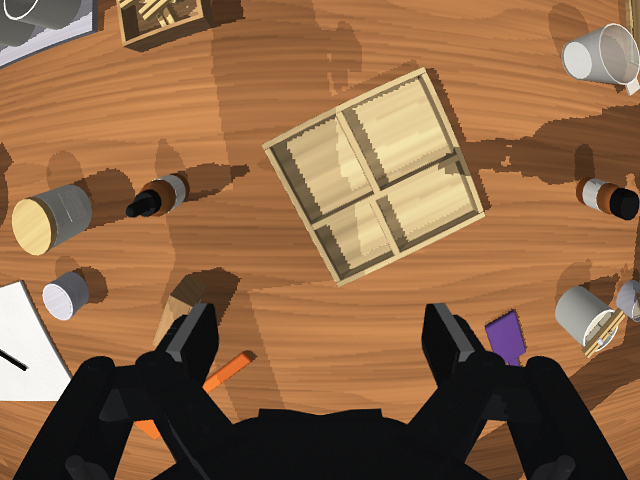

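View pics/w_L1.png

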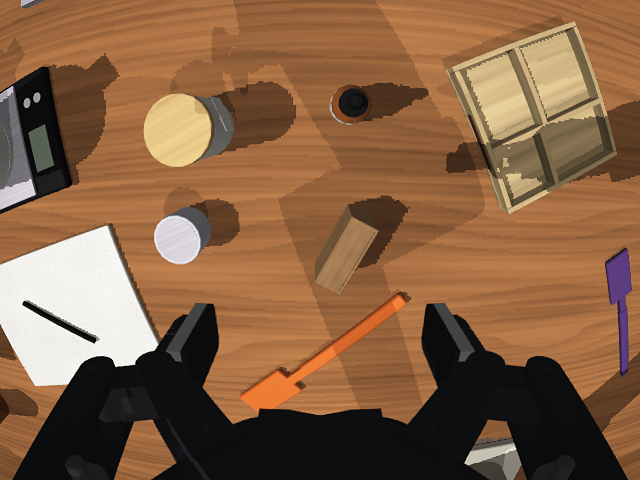

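View pics/w_R.png

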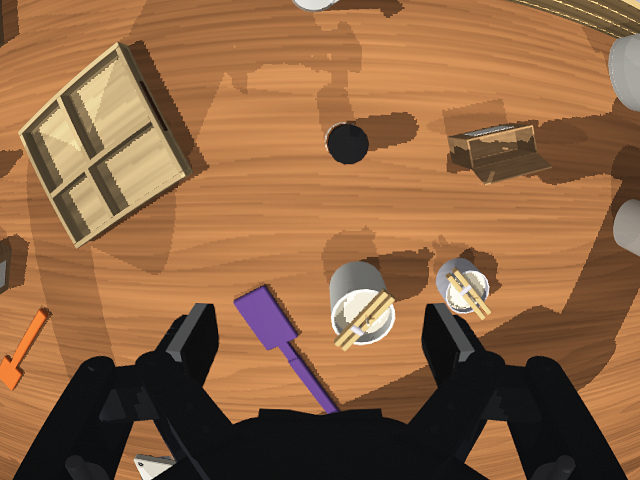

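The wrist views show these features (column, row):

| Thing | View | Position |
|---|---|---|
| Tray rim corners | T1 | (293,44), (370,194), (222,267), (145,133) |
| Tray rim corners | T2 | (425,68), (485,213), (340,286), (264,147) |
| Jar lid | L1 / L2 | (178,130) / (259,152) |
| Tin lid | L1 / L2 | (178,241) / (244,267) |
| Bottle cap | R / T1 | (348,143) / (542,177) |
| Carton | L1 / L2 | near (345,250) / (420,275) |

Next I'll triangulate these, fit the tray, and check with an overlay and a carton zoom.

```bash
cat >> h.py <<'E'
def proj(p,ps):
    i=eyes.camera_info("wrist"); f=240/np.tan(np.radians(i["vfov"])/2)
    M=np.eye(4); M[:3,3]=ps[0]; M[:3,:3]=R.from_rotvec(ps[1]).as_matrix(); M=M@np.array(i["hand_eye"])
    c=M[:3,:3].T@(np.asarray(p)-M[:3,3]); r=np.hypot(c[0],c[1])+1e-12; th=np.arctan2(r,c[2])
    return np.array([i["cx"],i["cy"]])+f*th*c[:2]/r
BAY={"jar":(-33,37,84,84),"tin":(-33,-45,84,68),"carton":(45,33,60,92),"bottle":(45,-49,60,60)}
def tr(t,x,y,z=0.): c,s=np.cos(t[2]),np.sin(t[2]); return np.array([t[0]+c*x-s*y,t[1]+s*x+c*y,z])
E
python3 - <<'E'
from h import *
import pickle
from scipy.optimize import least_squares
np.set_printoptions(precision=4,suppress=True)
V=pickle.load(open("views.pkl","rb"))
W=lambda k,px: ray("wrist",px,V[k][0])
for n,c in {"jar lid":{"L1":(178,130),"L2":(259,152)},"tin lid":{"L1":(178,241),"L2":(244,267)},"cap":{"R":(348,143),"T1":(542,177),"T2":(625,203)}}.items():
    print(n,*tri([W(k,p) for k,p in c.items()]))
C={"T1":[(293,44),(370,194),(222,267),(145,133)],"T2":[(425,68),(485,213),(340,286),(264,147)],"R":[(121,42),(191,175),(78,246),(20,133)]}
P=[tri([W(k,C[k][j]) for k in C])[0] for j in range(4)]; print(np.array(P))
print("sides",[np.linalg.norm(P[j]-P[(j+1)%4]) for j in range(4)])
# hypothesis B: y+ = world(.5,-.86); top corner=(-81,85), right=(81,85), bottom=(81,-85), left=(-81,-85)
M=np.array([(-81,85),(81,85),(81,-85),(-81,-85)])/1000
def res(t): return np.concatenate([proj(tr(t,*M[j],.024),V[k][0])-C[k][j] for k in C for j in range(4)])
s=least_squares(res,[.585,.018,-2.6]); t=s.x; print("tray",t,s.cost); np.save("tray.npy",t); print(np.round(s.fun,1))
im=V["T1"][1].copy()[:,:,::-1].copy()
big=cv2.resize(im[20:290,120:390],None,fx=2,fy=2,interpolation=cv2.INTER_CUBIC)
for n,b in BAY.items():
    x,y,w,h=np.array(b)/1000
    q=[proj(tr(t,x+a*w/2,y+e*h/2,.024),V["T1"][0]) for a,e in((-1,-1),(1,-1),(1,1),(-1,1))]
    cv2.polylines(big,[np.int32((np.array(q)-[120,20])*2)],True,(0,0,255),1)
    cv2.putText(big,n,tuple(np.int32((np.mean(q,0)-[120,20])*2)),0,.5,(255,0,0),1)
crop=lambda k,x,y:cv2.resize(V[k][1][y:y+108,x:x+100,::-1],(250,270),interpolation=cv2.INTER_CUBIC)
cv2.imwrite("pics/comp.png",np.hstack([big,np.vstack([crop("L1",300,195),crop("L2",370,220)])]))
E
```

```text
jar lid [0.5576 0.3728 0.0784] [np.float64(0.0001793886752363699), np.float64(0.000179388675236263)]
tin lid [0.4498 0.3984 0.0358] [np.float64(0.0007235389664054619), np.float64(0.0007235389664054921)]
cap [ 0.582  -0.2444  0.0727] [np.float64(0.00012043886084026467), np.float64(0.0003122861824449721), np.float64(0.00041934932474190786)]
[[ 0.6946 -0.0194  0.0188]
 [ 0.551  -0.0932  0.015 ]
 [ 0.4762  0.0581  0.0217]
 [ 0.6165  0.1312  0.0206]]
sides [np.float64(0.16149934863467158), np.float64(0.16895612166211083), np.float64(0.1582561899412692), np.float64(0.16968016126294325)]
tray [ 0.5848  0.019  -2.6672] 52.60004164186443
[ 1.8 -2.8  3.8  0.2  0.6  2.6 -1.6 -1.2  0.6 -1.8  2.6  3.1  0.4  2.1
 -1.2 -1.6 -3.  -1.4 -3.4  0.3 -0.7  3.4 -2.3 -0.9]
```

View pics/comp.png

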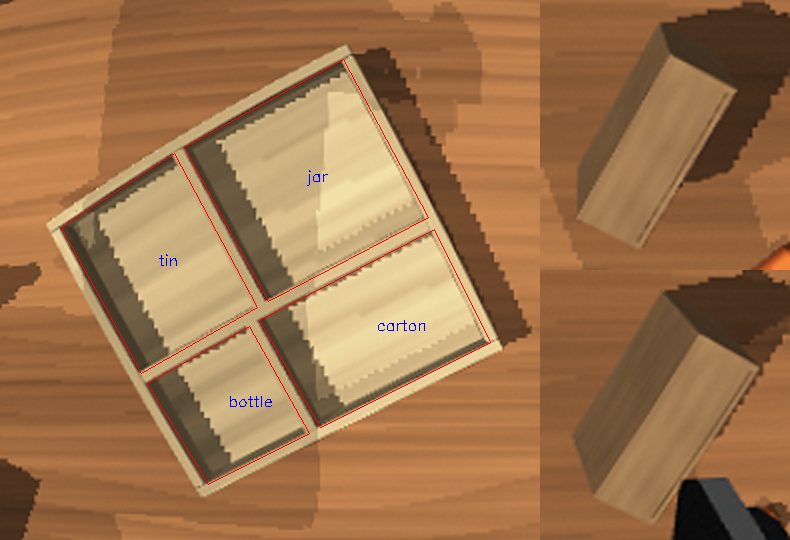

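The overlay fits: the staggered partitions match and the bays are labelled unambiguously. The carton zoom gives these top-face corners:
- **L1:** (353,216), (379,231), (339,295), (315,282)
- **L2:** (432,244), (457,260), (415,321), (392,310)

The triangulated heights (78, 36 and 73 mm) run 4–9 mm low against the text, but the xy values agree with the networks to 2–3 mm. I'll fit the carton, then pick and place the tin.

```bash
cat >> h.py <<'E'
def pick_yaw(p,phi,near=None):
    """tool yaw whose closing line lies at angle phi, least last-joint angle"""
    c=[]
    for y in (phi+np.pi/2,phi-np.pi/2):
        q=solver.inverse_kinematics(p,ori(y))
        if q is not None: c.append((abs(q[5]),y))
    return min(c)[1]
def grasp(x,y,phi,h,force,hi=.36):
    yaw=pick_yaw((x,y,hi),phi); o=ori(yaw)
    arm.move_pose((x,y,hi),o); arm.move_straight((x,y,h+.155),vel=.12)
    arm.close(force); s=arm.observe(); print("grip",s["opening"],s["finger_force"])
    arm.move_straight((x,y,hi),vel=.15); s=arm.observe(); print("lifted",s["opening"],s["finger_force"],s["force"],s["clock"])
    return s["opening"]
def place(p,phi,h,hi=.36):
    yaw=pick_yaw((p[0],p[1],hi),phi); o=ori(yaw)
    arm.move_pose((p[0],p[1],hi),o); z=h+.161
    arm.move_straight((p[0],p[1],z+.012),vel=.12); arm.dwell(.2)
    hit=arm.move_straight((p[0],p[1],z-.003),vel=.015,until_force=3)
    s=arm.observe(); print("down",hit,s["tool_pos"][2]-z,s["opening"],s["clock"])
    arm.dwell(.2); arm.release(); arm.move_straight((p[0],p[1],hi),vel=.15); print("clock",arm.observe()["clock"])
E
python3 - <<'E'
from h import *
import pickle
from scipy.optimize import least_squares
np.set_printoptions(precision=4,suppress=True)
V=pickle.load(open("views.pkl","rb")); t=np.load("tray.npy")
C={"L1":[(353.2,216.2),(378.8,231),(339.2,294.6),(315.2,281.8)],"L2":[(432,244.4),(456.8,260),(414.8,321.2),(391.6,310)]}
print("tri",[tri([ray("wrist",C[k][j],V[k][0]) for k in C])[0].round(4) for j in range(4)])
M=np.array([(36,14),(36,-14),(-36,-14),(-36,14)])/1000
def res(c): return np.concatenate([proj(tr(c,*M[j],c[3]),V[k][0])-C[k][j] for k in C for j in range(4)])
s=least_squares(res,[.44,.236,-.5,.054]); print("carton",s.x,s.cost); print(s.fun.round(1))
s=least_squares(lambda c:res(np.r_[c,.054]),[.44,.236,-.5]); print("carton z fixed",s.x,s.cost); np.save("carton.npy",s.x)
print({n:tr(t,b[0]/1e3,b[1]/1e3) for n,b in BAY.items()})
grasp(.4498,.3984,np.pi/2-.2,.037,30)
place(tr(t,-.033,-.045),t[2],.037)
snap("wrist","after_tin")
E
```

```text
tri [array([0.4748, 0.2279, 0.0424]), array([0.463 , 0.2052, 0.0508]), array([0.402 , 0.2398, 0.0536]), array([0.4139, 0.2625, 0.0511])]
carton [ 0.4376  0.2337 -0.4926  0.0483] 3.677355631569724
[-0.7  0.7  0.3  0.1  1.2 -0.2 -0.5  0.2  1.   0.6  0.2 -1.3 -0.3  0.
 -1.2 -0.1]
carton z fixed [ 0.4399  0.2348 -0.4914] 8.107898932346973
{'jar': array([0.631 , 0.0012, 0.    ]), 'tin': array([0.5936, 0.0742, 0.    ]), 'carton': array([ 0.5598, -0.0309,  0.    ]), 'bottle': array([0.5224, 0.0421, 0.    ])}
grip 0.5853016298817342 31.257904171943665
lifted 0.5804982013290443 31.236190795898438 [-1.0727 -0.1363 -1.1732] 16.5917
down True 0.000796311114982351 0.5785861874292005 20.25
clock 22.1333
```

View pics/after_tin.png

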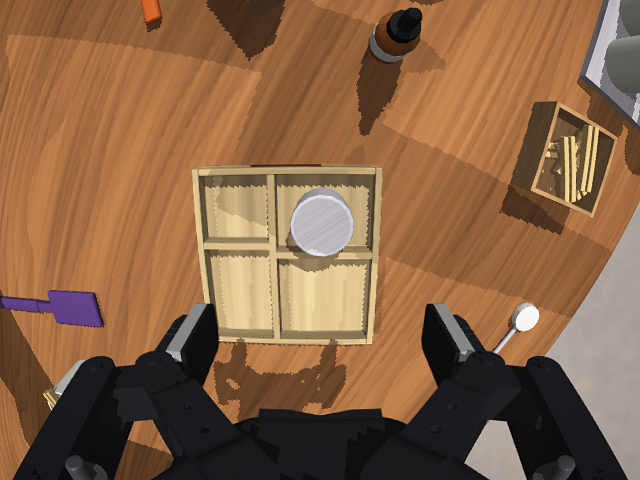

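The tin stands in the shorter wide bay, lid at (322,222), and touched down within 1 mm of the expected height. Next are the carton, then the jar.

Run:
```python
from h import *
np.set_printoptions(precision=4,suppress=True)
t=np.load("tray.npy")
o=grasp(.4388,.2343,-.492+np.pi/2,.040,30)
if .25<o<.42:
    place(tr(t,.045,.033),t[2],.040)
    o=grasp(.5576,.3728,0,.048,40)
    if .6<o<.8: place(tr(t,-.033,.037),t[2]-np.pi/4-.05,.048)
snap("wrist","after_jar")
```

```text
grip 0.324196183009449 30.293059945106506
lifted 0.3251689869041291 29.922241866588593 [ 0.5226  0.3162 -0.6367] 26.4083
down True 0.0002954980908512206 0.32367357239004296 29.8583
clock 31.875
grip 0.696479172158425 43.58644723892212
lifted 0.6969699924637288 43.56620818376541 [-0.1147  0.3084 -2.8587] 36.65
down True 0.001034479614880457 0.6955144601395697 40.2917
clock 42.0333
```

View pics/after_jar.png

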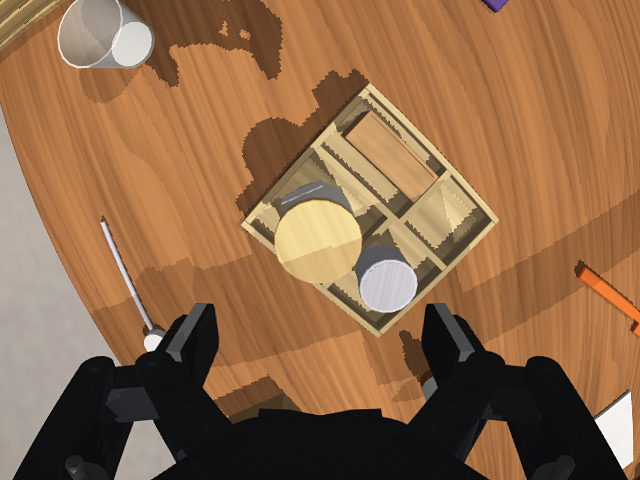

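The carton lies in the long bay (392,155), the jar in the big bay (318,240) and the tin in its own (388,285). The small bay at (440,215) is free, so the bottle is next.

Run:
```python
from h import *
np.set_printoptions(precision=4,suppress=True)
t=np.load("tray.npy")
o=grasp(.5815,-.2447,0,.044,30)
if .3<o<.5: place(tr(t,.045,-.049),t[2]-np.pi/4,.044)
arm.move_pose((.46,-.08,.42),ori(0)); a=snap("wrist","final"); res={n:[ray("wrist",d[0]["location"],a[0])] for n in T[1:5] if (d:=eyes.pinpoint("wrist",n))}
snap("top"); 
for n in T[1:]:
    d=eyes.pinpoint("top",n)
    if d: print(n,round(d[0]["score"],2),onz(ray("top",d[0]["location"]),0 if n in T[5:] else .006))
def loc(p): v=p[:2]-t[:2]; c,s=np.cos(t[2]),np.sin(t[2]); return np.array([c*v[0]+s*v[1],-s*v[0]+c*v[1]])
for n,r in res.items(): print(n,"wrist, tray frame",loc(onz(r[0],.006)))
print(arm.observe()["clock"])
```

```text
grip 0.3894434701412766 30.01697301864624
lifted 0.38791394977114657 29.86946314573288 [-0.1393  0.4074 -0.9775] 47.375
down True 0.0003303151780887914 0.38928390446424194 51.6833
clock 53.625
tin_candle 0.81 [0.5879 0.0733 0.006 ]
melt_carton 0.97 [ 0.5653 -0.0331  0.006 ]
amber_bottle 0.59 [0.5279 0.0387 0.006 ]
tin_pegged 0.79 [ 0.4356 -0.3784  0.    ]
dropper_bottle 0.71 [0.5852 0.2303 0.    ]
opened_carton 0.77 [ 0.5798 -0.3861  0.    ]
jar_candle wrist, tray frame [-0.0349  0.0381]
tin_candle wrist, tray frame [-0.0321 -0.0429]
melt_carton wrist, tray frame [0.0471 0.0323]
57.775
```

View pics/final.png

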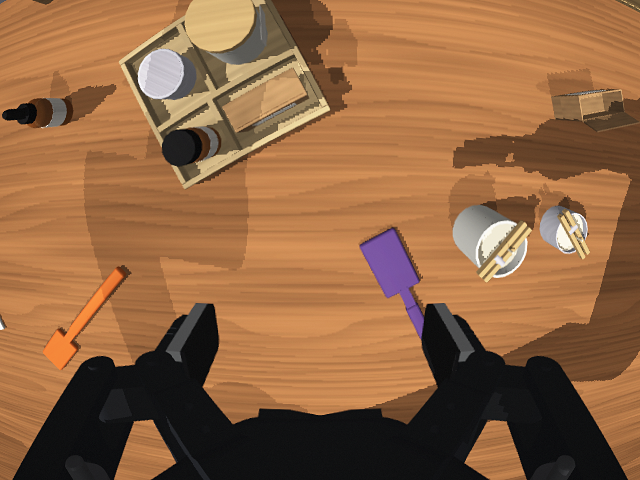

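The jar (225,25), tin (165,75), carton (262,97) and bottle (195,147) all stand upright in their own bays. The four look-alikes stand where they were, and the gripper is clear, so I'm handing in.

```bash
python3 -c "
from rig import arm
print(arm.finish_job())"
```

```text
the job is handed in; nothing more can be done
None
```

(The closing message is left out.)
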